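Switch the ball diverter to the right-hand chute

ROBOT

A 6-joint arm with a two-finger parallel gripper is mounted at the origin on the work surface. World frame = base frame: x ahead of the robot, y to its left, z up, the work surface at z = 0. Lengths are in m, angles in rad, forces in N, time in s.
With the tool pointing down it reaches from about 0.25 to 0.725 m from the base axis. Payload 9.7 kg.
Tool frame: the origin (TCP) lies on the front face of the gripper's body, between the roots of the fingers; the fingertips stand 73 mm ahead of it and the grasp point (between the pads) lies 54 mm ahead of it; z points along the fingers, y is the line along which they close (so a half turn about z gives the same grasp; the last joint's range is limited). The gripper opens to 85 mm and grips with 20 to 120 N. Pads are 22 mm wide; open, the fingers measure 114 mm over their backs; the gripper's body (76 mm by 85 mm) begins 54 mm behind the grasp point. The pads swing forward as they close: fully open they stand 13 mm farther back than shut.
Start: joints at [1.202, 0.087, 0.176, 1.66, 0, 1.571], TCP at [0.198, 0.513, 0.304] pointing down, gripper open.
Joint ranges: [-3.13, 3.13], [-0.85, 1.81], [-1.15, 1.24], [-2.2, 2.28], [-1.44, 1.52], [-3.14, 3.14]. Speed limits (rad/s): [2.22, 2.22, 2.57, 3.14, 3.14, 3.14].

INTERFACE

Orientations are given as a unit quaternion [x, y, z, w].
In Python, from workcell import env gives the robot as it stands. The module is installed in compiled form; this text tells all that it offers.
- The arm moves only by the tool apply_moves, never from a script. Its argument "steps" is a list of rows, each a list of 7 numbers: the turn, a rotation vector about the tool's x, y, z in degrees, then the shift along the tool's x, y, z in cm, then the finger opening in cm, from 0 to 8.54. A call has 1 to 20 rows; each row shifts and turns the commanded pose from where the row before left it, along the tool's axes as they then stand; what a row does not reach is not made up. A row lasts 1/12 s, in which the tool goes at most 41.7 mm and 7.16 degrees, less where a joint would pass 70% of its speed; a pose out of reach is approached as far as the arm can. A call is refused whole if a number of a shift passes 4.17 or a number of a turn 7.16, either way. A call with a gripper value outside its range is refused whole. The fingers move at their own pace and stop on an object; "force" is the grip in N (left out, the last holds). Time passes only in rows, so rows that do not move let the fingers close. It gives the time, the measured TCP pose, the force, the opening and the grip force at its end, in the units of the state.
- env.observe(): the state, without advancing time (a new reading comes with each control period).
- env.read_camera(name): name is "scene" or "side" or "wrist"; returns a dict with "frame" (480x640x3 uint8, blue, green, red), "depth" (480x640 float32, m along the optical axis (not along the pixel's ray), 0 where there is no reading), "K" (3x3 intrinsics, pixels), "rvec" (rotation vector, rad) and "tvec" (3), from world to camera coordinates, as OpenCV has them; the wrist camera has in their place "T_tool_cam" (4x4, takes a point from camera to tool coordinates, whose origin is the TCP and whose axes are the flange's). Camera axes: x right, y down, z forward; pixel columns grow to the right and rows downward; lengths in m; the calibration is good to about 2 mm. A picture is of the moment at which its call begins: read the wrist's pose just before it.
- env.sign_off(): hands the job in; it is judged then, once.
Trained networks look in a picture, given as the dict that the camera call returned (one of the last four; its "shot" number tells which), for a name from the list of things; names that differ only in an ending like _2 or _b are one class to them, and where a whole thing is asked for, a point or a joint stands for the part that bears it (a point fixed in the world has none). Each returns a list of dicts, best first, with "score" (0 to 1); they miss things now and then, are a little off and sometimes report something else, mostly with a low value. They report only what shows in the picture. A call takes as long as a camera call.
- env.outline_of(picture, query): "mask" (480x640 bool, what is visible of it) and "bbox" ([left, top, right, bottom] in pixels, round what is visible of it).
The state is a dict: "time": time; "joint_pos": joint angles; "joint_velocities": joint speeds; "tau": joint torques, N m; "tool_pos": TCP position; "eef_rot": TCP orientation; "wrist_force": force on the tool from outside, world axes, zero at the start; "moment": the same for the moment, N m; "finger_gap": opening from 0.0 (shut) to 1.0 (fully open); "grip_force": force on a finger pad.
Only numpy, scipy, OpenCV 4.12 (cv2) and the standard library are available. Lean on these libraries where they do the work, as an engineer would, in place of code of your own. Each camera call takes 0.05 s, during which the arm holds its last target. There are 200 camera calls.

TASK

The seesaw gate of the milling-ball feeder is tipped towards the left-hand chute: press its raised right-hand end down with a fingertip so that it rocks over its pivot and stays tipped to the right. Then push the shutter's upright fin fully to the left, so that all three balls run down the right-hand chute into the right-hand tray by themselves. Do not touch the balls, let none go to the left, and leave the reagent bottle, beaker and spatula alone.

Things in the scene. Friction and masses are not known exactly. Their poses are not given: they have to be found in the camera images.
- station: Aluminium ball feeder, fixed, 500 mm wide. Origin on the bench under the gate's pivot; x points away from the robot along the feed lane, y left, z up (left and right as seen from the robot). The gate is a trough 170 mm long along y, 36 mm wide, on a pivot (axis x) at z = 0.110, its front wall up to z = 0.160. From each end a chute leads outward and down to a tray.
- lane_exit (a point): Exit of the feed lane on its floor, above the middle of the gate (z = 0.138). The lane is a channel 26 mm wide inside, walls 22 mm high, rising away from the robot (station +x) for 185 mm at 0.12 rad.
- gate (a joint): Tilt of the seesaw gate, rad: -0.22 = fully tipped to the left (left end down, right end up), +0.22 = fully tipped to the right. Top-heavy: it falls to the nearer stop and stays there. Pressing the raised pad takes about 1 N; the pad travels about 28 mm from stop to stop.
- pad_right (a point): Middle of the top face of the press pad at the gate's right end: a flat steel plate, 36 mm along y, sticking out 40 mm from the trough towards the robot, 4 mm thick, free above. It rides up and down with the gate (about z = 0.160 raised, 0.132 lowered).
- pad_left (a point): The same point on the like pad at the gate's left end.
- shutter (a joint): Position of the sliding shutter across the feed lane, m: 0 = shut (may start up to 0.006), 0.045 = fully open, moved to the left (station +y). A ball can pass from about 0.024. Stays where it is left; takes about 2 N to push.
- fin (a point): Middle of the top edge of the shutter's upright steel push fin, which stands over the feed lane: 30 mm long along the lane, 8 mm thick across it (station y), 45 mm high; its lower edge is 45 mm below this point, about 8 mm above the lane's walls. Moves with the shutter. The space to the right and the left of the fin is free above the lane's walls.
- tray_right (a point): Centre of the right-hand white tray's inner floor; tray 130 x 110 mm, 50 mm deep.
- tray_left (a point): Centre of the left-hand tray's inner floor (must stay empty).
- ball0_center (a point): Centre of a dark steel milling ball, 20 mm across, about 33 g, waiting in the feed lane behind the shutter (first in the queue).
- ball1_center (a point): Centre of a dark steel milling ball, 20 mm across, about 33 g, waiting in the feed lane behind the shutter (second).
- ball2_center (a point): Centre of a dark steel milling ball, 20 mm across, about 33 g, waiting in the feed lane behind the shutter (last).
- reagent_mid (a point): Bystander: middle of a capped amber bottle, 60 mm across, 130 mm high, standing behind one of the trays.
- beaker_mid (a point): Bystander: middle of an empty glass beaker, 70 mm across, 90 mm high, standing behind the other tray.
- spatula: Bystander: a narrow steel lab spatula, 177 mm long and 6 mm thick, lying on the bench in front of the station, left of its middle.

How it is judged:
By the outcome, as a careful person would: the job done as asked, in the order asked, and still so for the second after the job is handed in, with the robot touching nothing.
It also fails if it takes over 48 s, if anything falls off the work surface, if the arm or the gripper's body presses on something with over 40 N, if the wrist force passes 120 N, or if a joint passes its speed limit or range.

## Working session

There is one attempt and no reset: what is moved stays moved. The work goes in short steps, Python scripts to look and compute and a tool call to move; the robot and the scene stay as the last step left them, time stands still between calls to the robot, and variables do not carry over. Pictures are saved under pics/ and viewed, at most 10 in all, crops included, and the job is handed in when it is done.

Besides the shell and the picture viewer there is one more tool, called after "Request:" as name([rows], argument=value, ...), one row to a line, values as JSON. apply_moves: Moves the arm, as the interface text tells. Its arguments: {"type":"object","properties":{"steps":{"type":"array"},"force":{"type":"number"}},"required":["steps"]}

```bash
mkdir -p pics; cat > h.py <<'E'
import numpy as np, cv2
from workcell import env
from scipy.spatial.transform import Rotation as R
def cloud(p):
    d=p["depth"];K=p["K"];v,u=np.indices(d.shape)
    c=np.stack([(u-K[0,2])/K[0,0]*d,(v-K[1,2])/K[1,1]*d,d],-1)
    Rm=cv2.Rodrigues(np.array(p["rvec"],float))[0]
    w=(c-np.array(p["tvec"]).ravel())@Rm
    w[d==0]=np.nan
    return w
E
python3 - <<'E'
from h import *
np.set_printoptions(precision=4,suppress=True)
print(env.observe())
for n in ["scene","side"]:
    p=env.read_camera(n);cv2.imwrite(f"pics/{n}0.png",p["frame"]);w=cloud(p)
    np.save(f"{n}0.npy",w)
    for q in ["station","gate","pad_right","pad_left","fin","shutter","tray_right","ball0_center","reagent_mid","beaker_mid","spatula"]:
        for r in env.outline_of(p,q)[:3]:
            m=w[r["mask"]];m=m[~np.isnan(m[:,0])]
            if len(m): print(n,q,round(r["score"],2),r["bbox"],len(m),np.median(m,0),np.percentile(m,2,0),np.percentile(m,98,0))
E
```

```text
{'time': 0.0, 'joint_pos': array([1.202 , 0.0875, 0.1751, 1.6598, 0.    , 1.5708]), 'joint_velocities': array([ 0.0001,  0.001 ,  0.    ,  0.0003,  0.0011, -0.0004]), 'tau': array([  0.0024, -52.0392,  46.4794,   0.0165,  -0.    ,  -0.    ]), 'tool_pos': array([0.1982, 0.5129, 0.3032]), 'eef_rot': array([ 0.1834,  0.983 , -0.0007, -0.0001]), 'wrist_force': array([0.6184, 0.0593, 0.3506]), 'moment': array([ 0.0222, -0.0147, -0.0039]), 'grip_force': 0.0, 'finger_gap': 1.0018367233773775}
scene gate 0.74 [301.1, 209.1, 392.5, 260.4] 2695 [0.5852 0.0585 0.1348] [ 0.5277 -0.0193  0.1045] [0.633  0.1444 0.1648]
scene pad_right 0.82 [301.9, 207.1, 390.2, 261.3] 2717 [0.5857 0.0619 0.1346] [ 0.525  -0.0176  0.1012] [0.6338 0.1447 0.1647]
scene pad_right 0.74 [341.6, 271.4, 349.8, 280.3] 88 [0.6915 0.0253 0.1652] [0.6819 0.017  0.1595] [0.6968 0.0347 0.1697]
scene pad_right 0.61 [340.8, 280.0, 351.8, 288.8] 88 [0.7097 0.0198 0.1682] [0.7013 0.0116 0.1613] [0.7164 0.0285 0.1722]
scene fin 0.81 [339.5, 242.0, 358.3, 276.3] 314 [0.6791 0.0313 0.1793] [0.6605 0.0177 0.1558] [0.6897 0.048  0.2243]
[... 2046 characters left out ...]
4 [ 0.5922 -0.0096  0.0368] [ 0.4766 -0.1963  0.0055] [0.7749 0.2919 0.1868]
side tray_right 0.47 [393.9, 186.4, 429.6, 234.7] 817 [0.8046 0.188  0.0698] [0.7678 0.1413 0.0035] [0.8325 0.2031 0.0916]
side ball0_center 0.52 [373.3, 211.5, 384.1, 215.1] 46 [0.6867 0.0258 0.1681] [0.6803 0.0213 0.1621] [0.6938 0.0336 0.1699]
side reagent_mid 0.64 [371.7, 314.2, 420.5, 399.0] 3060 [ 0.6588 -0.17    0.0822] [ 0.6367 -0.1833  0.0072] [ 0.6893 -0.1408  0.1316]
side beaker_mid 0.56 [391.6, 184.5, 430.9, 238.1] 834 [0.8049 0.1882 0.0698] [0.7679 0.1414 0.0035] [0.8339 0.2037 0.0916]
side spatula 0.81 [236.7, 210.4, 275.7, 267.8] 422 [0.4877 0.1771 0.0063] [0.4579 0.1183 0.0006] [0.5333 0.2739 0.0091]
```

View pics/scene0.png

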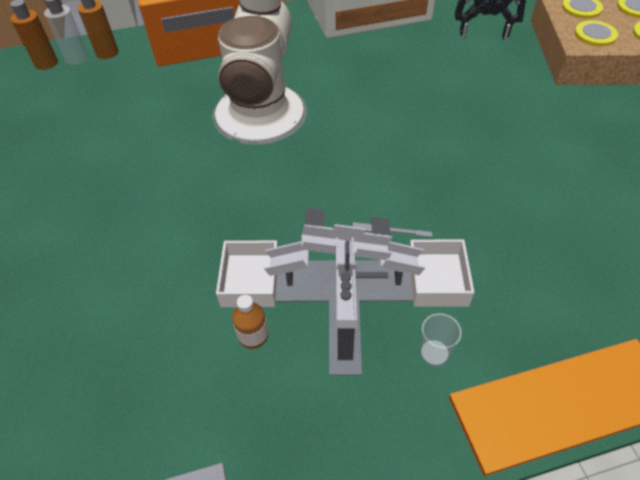

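View pics/side0.png

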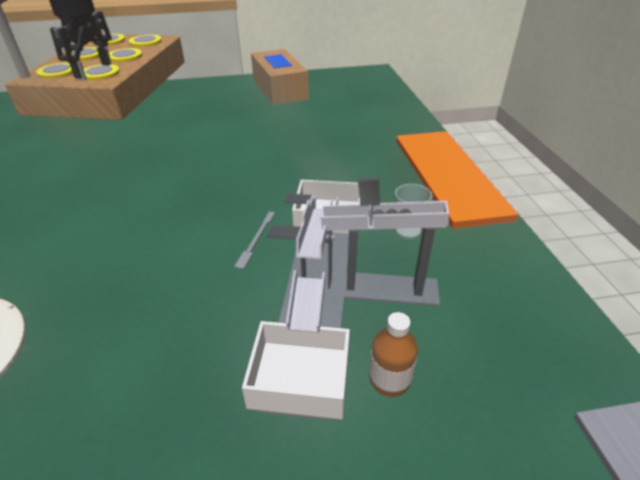

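The scene view (robot at the top, +y to the right) shows the raised right pad at about (315,216), the left pad at (380,226), the fin at (347,255) and the balls at (346,275–295). The side view shows the fin at (370,190) and the pads at (297,199) and (285,232). Next I'll measure the pads and the fin exactly.

```bash
python3 - <<'E'
from h import *
np.set_printoptions(precision=4,suppress=True)
for n,b1,b2 in [("scene",(304,209,326,222),(371,218,390,233)),("side",(266,226,298,238),(284,194,311,203))]:
    w=np.load(n+"0.npy");f=cv2.imread(f"pics/{n}0.png").max(-1)
    for nm,b,zr in [("padR",b1,(.14,.175)),("padL",b2,(.11,.15))]:
        s=np.zeros(f.shape,bool);s[b[1]:b[3],b[0]:b[2]]=1
        m=w[s&(f<110)&(w[...,2]>zr[0])&(w[...,2]<zr[1])]
        if len(m):
            c,sz,a=cv2.minAreaRect(m[:,:2].astype(np.float32)*1000);print(n,nm,len(m),np.median(m,0),c,sz,a,np.percentile(m[:,2],[5,95]))
    k=(abs(w[...,0]-.673)<.04)&(abs(w[...,1]-.03)<.04)
    t=w[k&(w[...,2]>.205)]
    print(n,"fin",len(t),t.mean(0),t.min(0),t.max(0),cv2.minAreaRect(t[:,:2].astype(np.float32)*1000))
    # lane dir: walls far part
    k=(w[...,2]>.15)&(w[...,2]<.2)&(w[...,0]>.66)&(w[...,0]<.84)&(abs(w[...,1])<.06)
    t=w[k];print(n,"lane",cv2.minAreaRect(t[:,:2].astype(np.float32)*1000))
    # trays rect
    for sy in (1,-1):
        k=(w[...,2]>.03)&(w[...,2]<.06)&(w[...,0]>.45)&(w[...,0]<.72)&(w[...,1]*sy>.0)&(w[...,1]<.3)&(w[...,1]>-.25)
        if sy<0:k&=(w[...,0]<.66)|(w[...,1]>-.1)
        t=w[k];print(n,"tray",t.min(0),t.max(0))
    p=env.read_camera(n)
    print(n,np.array(p["tvec"]).ravel()@-cv2.Rodrigues(np.array(p["rvec"],float))[0])
a=cv2.imread("pics/scene0.png")[195:365,200:480];b=cv2.imread("pics/side0.png")[170:300,225:465]
cv2.imwrite("pics/c.png",np.vstack([cv2.resize(a,(480,291),interpolation=3),cv2.resize(b,(480,260),interpolation=3)]))
E
```

```text
scene padR 232 [0.5372 0.0122 0.1617] (537.0416259765625, 12.026447296142578) (34.79423904418945, 34.83319091796875) 75.40984344482422 [0.1572 0.1659]
scene padL 256 [0.5751 0.1339 0.1333] (575.7046508789062, 133.8349609375) (35.66719055175781, 41.17759704589844) 75.5518798828125 [0.129  0.1377]
scene fin 97 [0.6771 0.0324 0.2189] [0.656  0.0263 0.2056] [0.6886 0.0406 0.2261] ((672.55908203125, 34.1260871887207), (6.996882438659668, 32.626609802246094), 72.75032806396484)
scene lane ((723.9213256835938, 25.012479782104492), (49.4332275390625, 135.04434204101562), 73.14852905273438)
scene tray [0.5695 0.1511 0.03  ] [0.7199 0.2999 0.06  ]
scene tray [ 0.4641 -0.2043  0.0301] [ 0.6194 -0.0498  0.06  ]
scene [ 1.1945 -0.1434  0.947 ]
side padR 332 [0.5386 0.0082 0.1634] (539.2548217773438, 11.288798332214355) (34.707401275634766, 41.3780517578125) 75.95120239257812 [0.1598 0.1664]
side padL 185 [0.5727 0.1296 0.1353] (575.1150512695312, 132.66851806640625) (35.637725830078125, 39.169288635253906) 72.866455078125 [0.1315 0.1382]
side fin 275 [0.6705 0.0317 0.2155] [0.6547 0.0257 0.2051] [0.6857 0.0415 0.2251] ((670.4248046875, 33.80588912963867), (9.886005401611328, 31.226932525634766), 75.33987426757812)
side lane ((722.5015258789062, 22.74989891052246), (48.14482498168945, 134.20724487304688), 73.18516540527344)
side tray [0.5666 0.0197 0.03  ] [0.7199 0.2999 0.0598]
side tray [ 0.4614 -0.2047  0.03  ] [ 0.6598 -0.0623  0.06  ]
side [ 0.5116 -0.497   0.5683]
```

View pics/c.png

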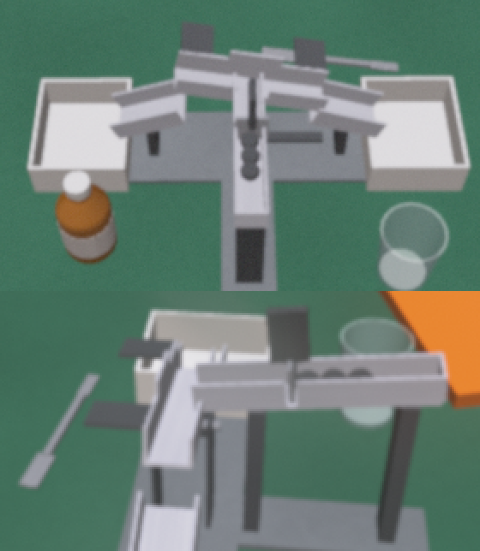

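Request:
apply_moves([
  [0,0,-4.3,0,0,0,0],
  [0,0,0,-2.9,-2.4,0,0],
  [0,0,0,-2.9,-2.4,0,0],
  [0,0,0,-2.9,-2.4,0,0],
  [0,0,0,-2.9,-2.4,0,0],
  [0,0,0,-2.9,-2.4,0,0],
  [0,0,0,-2.9,-2.4,0,0],
  [0,0,0,-2.9,-2.4,0,0],
  [0,0,0,-2.9,-2.4,0,0],
  [0,0,0,-2.9,-2.4,0,0],
  [0,0,0,-2.9,-2.4,0,0],
  [0,0,0,-2.9,-2.4,0,0],
  [0,0,0,-2.9,-2.4,0,0],
  [0,0,0,-2.9,-2.4,0,0],
  [0,0,0,-2.9,-2.4,0,0],
  [0,0,0,-2.9,-2.4,0,0],
  [0,0,0,-2.9,-2.4,0,0],
  [0,0,0,0,0,0,0],
  [0,0,0,0,0,0,0],
])

```text
time: 2.88
tool_pos: [0.5318, 0.0095, 0.3032]
eef_rot: [0.148, 0.989, -0.0, -0.001]
wrist_force: [-0.6, 0.4, -0.7]
finger_gap: -0.002
grip_force: 0.0
```

```bash
python3 - <<'E'
from h import *
np.set_printoptions(precision=4,suppress=True)
p=env.read_camera("side");w=cloud(p)
k=(abs(w[...,0]-.532)<.06)&(abs(w[...,1]-.01)<.06)
yaw=np.deg2rad(-16.85);c,s=np.cos(yaw),np.sin(yaw)
for z in (.21,.22,.23,.24,.25,.26,.27,.28):
    t=w[k&(abs(w[...,2]-z)<.005)]-[.532,.01,0]
    if len(t): q=np.c_[t[:,0]*c+t[:,1]*s,-t[:,0]*s+t[:,1]*c];print(z,len(t),q.min(0),q.max(0))
cv2.imwrite("pics/s1.png",cv2.resize(p["frame"][60:300,180:500],None,fx=2,fy=2))
E
```

```text
0.23 25 [-0.0097 -0.0086] [ 0.0096 -0.0043]
0.24 89 [-0.011  -0.0153] [0.0113 0.0036]
0.25 116 [-0.0112 -0.0163] [0.0111 0.007 ]
0.26 120 [-0.0104 -0.0157] [0.0114 0.0042]
0.27 38 [-0.0067 -0.0153] [0.0126 0.0058]
0.28 150 [-0.012  -0.0362] [0.0136 0.0323]
```

View pics/s1.png

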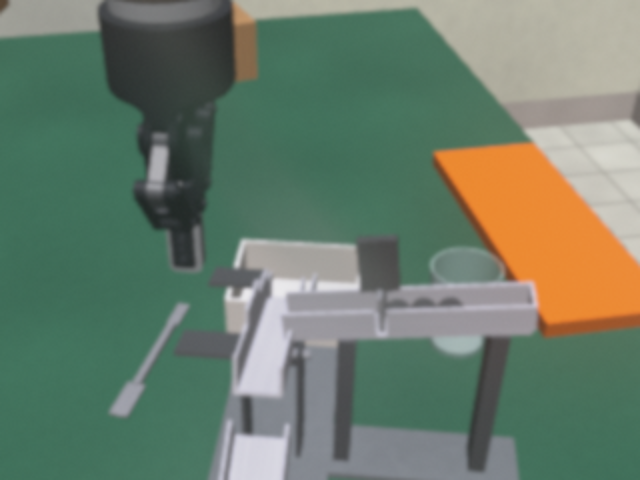

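The closed tips are at z≈0.23, on the robot side of the raised pad and clear of the trough wall (crop: tips at (187,268), pad at (208,345)). Now I'll press down.

Request:
apply_moves([
  [0,0,0,0,0,2,0],
  [0,0,0,0,0,2,0],
  [0,0,0,0,0,1.5,0],
  [0,0,0,0,0,0.8,0],
  [0,0,0,0,0,0.5,0],
  [0,0,0,0,0,0.5,0],
  [0,0,0,0,0,0.5,0],
  [0,0,0,0,0,0.5,0],
  [0,0,0,0,0,0.5,0],
  [0,0,0,0,0,0.5,0],
  [0,0,0,0,0,0.4,0],
  [0,0,0,0,0,0,0],
  [0,0,0,0,0,0,0],
])

```text
time: 4.02
tool_pos: [0.5313, 0.0112, 0.2089]
eef_rot: [0.146, 0.989, 0.0, 0.001]
wrist_force: [-5.5, 0.6, 15.8]
finger_gap: -0.005
grip_force: 7.6
```

Request:
apply_moves([
  [0,0,0,0,0,-1,0],
  [0,0,0,0,0,-2,0],
  [0,0,0,0,0,-3.2,0],
  [0,0,0,0,0,-3.2,0],
  [0,0,0,0,0,0,0],
  [0,0,0,0,0,0,0],
])

```text
time: 4.52
tool_pos: [0.5319, 0.0111, 0.3029]
eef_rot: [0.146, 0.989, 0.0, 0.002]
wrist_force: [-0.5, -0.0, 0.1]
finger_gap: 0.001
grip_force: 0.0
```

```bash
python3 - <<'E'
from h import *
np.set_printoptions(precision=4,suppress=True)
print(env.observe()["tool_pos"],env.observe()["wrist_force"])
a=env.read_camera("scene");b=env.read_camera("side")
cv2.imwrite("pics/s2.png",np.vstack([cv2.resize(a["frame"][195:365,200:480],(480,291)),cv2.resize(b["frame"][170:300,225:465],(480,260))]))
w=cloud(b);k=(abs(w[...,0]-.673)<.04)&(abs(w[...,1]-.03)<.04)&(w[...,2]>.205)
print(cv2.minAreaRect(w[k][:,:2].astype(np.float32)*1000))
E
```

```text
[0.5319 0.0111 0.3029] [-0.4607 -0.0203  0.0733]
((670.5606689453125, 34.07526779174805), (11.287344932556152, 31.3697452545166), 74.83700561523438)
```

View pics/s2.png

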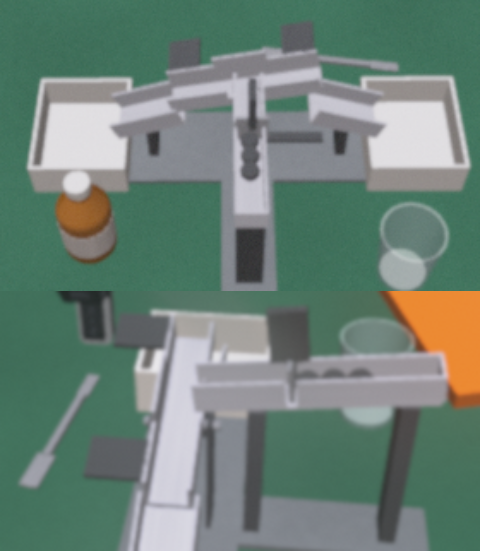

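The gate is tipped right: its left pad is now the raised one, at (298,37) in the scene crop, and the balls haven't moved. Next I go to the right-hand side of the fin.

Request:
apply_moves([
  [0,0,0,0,-2.2,0,0],
  [0,0,0,-3,0,0,0],
  [0,0,0,-3.5,1,0,0],
  [0,0,0,-3.5,1.5,0,0],
  [0,0,0,-2.8,1.5,0,0],
  [0,0,0,0,0,0,0],
  [0,0,0,0,0,1.7,0],
  [0,0,0,0,0,1.7,0],
  [0,0,0,0,0,0,0],
  [0,0,0,0,0,0,0],
])

```text
time: 5.45
tool_pos: [0.6581, -0.0087, 0.2652]
eef_rot: [0.146, 0.989, -0.0, -0.002]
wrist_force: [0.2, 0.3, 0.1]
finger_gap: 0.002
grip_force: 0.0
```

Request:
apply_moves([
  [0,0,0,0,1,0,0],
  [0,0,0,0,0.8,0,0],
  [0,0,0,0,0.5,0,0],
  [0,0,0,0,0.5,0,0],
  [0,0,0,0,0.5,0,0],
  [0,0,0,0,0.5,0,0],
  [0,0,0,0,0.5,0,0],
  [0,0,0,0,0.5,0,0],
  [0,0,0,0,0.5,0,0],
  [0,0,0,0,0.5,0,0],
  [0,0,0,0,0.5,0,0],
  [0,0,0,0,0,0,0],
  [0,0,0,0,0,0,0],
])

```text
time: 6.53
tool_pos: [0.6773, 0.0521, 0.2666]
eef_rot: [0.146, 0.989, 0.0, -0.0]
wrist_force: [-0.6, 0.1, 0.4]
finger_gap: 0.001
grip_force: 0.0
```

Request:
apply_moves([
  [0,0,0,0,0.3,0,0],
  [0,0,0,0,0.3,0,0],
  [0,0,0,0,0,0,0],
])

```text
time: 6.78
tool_pos: [0.679, 0.0577, 0.2667]
eef_rot: [0.146, 0.989, 0.0, -0.0]
wrist_force: [-0.0, -1.6, -1.4]
finger_gap: 0.004
grip_force: 0.0
```

```bash
python3 - <<'E'
from h import *
np.set_printoptions(precision=4,suppress=True)
a=env.read_camera("scene");b=env.read_camera("side")
cv2.imwrite("pics/s3.png",np.vstack([cv2.resize(a["frame"][195:365,200:480],(480,291)),cv2.resize(b["frame"][170:410,225:465],(300,300))[:,:].repeat(1,0) if 0 else cv2.resize(b["frame"][120:420,145:465],(480,300))]))
E
```

```text
(no output)
```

View pics/s3.png

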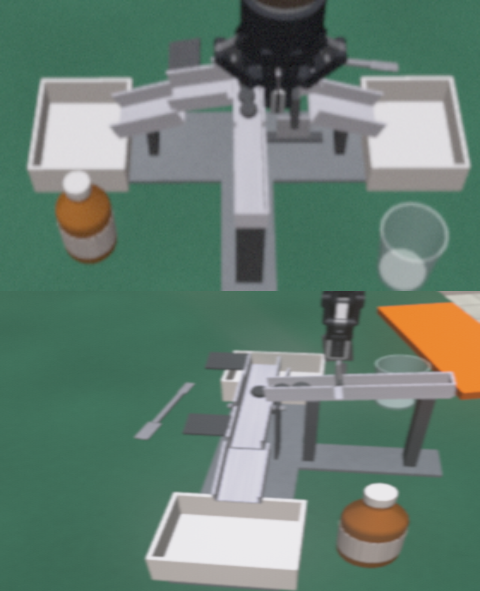

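The shutter is open and the balls are rolling onto the right-hand side of the gate (side crop, (258,391)). I'll keep pushing to the stop.

Request:
apply_moves([
  [0,0,0,0,0.2,0,0],
  [0,0,0,0,0.2,0,0],
  [0,0,0,0,0,0,0],
])

```text
time: 7.13
tool_pos: [0.6793, 0.0586, 0.267]
eef_rot: [0.147, 0.989, -0.003, -0.001]
wrist_force: [-5.4, -15.5, 1.0]
finger_gap: 0.001
grip_force: 8.0
```

That is the stop (15 N). Now I back off and lift clear.

Request:
apply_moves([
  [0,0,0,0,-0.7,0,0],
  [0,0,0,0,-0.8,0,0],
  [0,0,0,0,0,-3,0],
  [0,0,0,0,0,-3,0],
  [0,0,0,2,0,-2,0],
  [0,0,0,4,0,0,0],
  [0,0,0,4,0,0,0],
  [0,0,0,4,0,0,0],
  [0,0,0,4,0,0,0],
  [0,0,0,4,0,0,0],
  [0,0,0,0,0,0,0],
  [0,0,0,0,0,0,0],
  [0,0,0,0,0,0,0],
  [0,0,0,0,0,0,0],
  [0,0,0,0,0,0,0],
  [0,0,0,0,0,0,0],
  [0,0,0,0,0,0,0],
])

```text
time: 8.55
tool_pos: [0.4658, 0.1103, 0.3464]
eef_rot: [0.147, 0.989, -0.0, -0.0]
wrist_force: [-0.1, 0.2, -0.5]
finger_gap: -0.003
grip_force: 0.0
```

```bash
python3 - <<'E'
from h import *
np.set_printoptions(precision=4,suppress=True)
a=env.read_camera("scene");b=env.read_camera("side")
cv2.imwrite("pics/s4.png",np.vstack([cv2.resize(a["frame"][195:365,200:480],(480,291)),cv2.resize(b["frame"][120:420,145:465],(480,300))]))
w=cloud(b);k=(abs(w[...,0]-.68)<.06)&(abs(w[...,1]-.06)<.07)&(w[...,2]>.205)&(w[...,2]<.23)
print(cv2.minAreaRect(w[k][:,:2].astype(np.float32)*1000))
E
```

```text
((682.4036865234375, 74.31878662109375), (9.944583892822266, 29.91667366027832), 74.1053237915039)
```

View pics/s4.png

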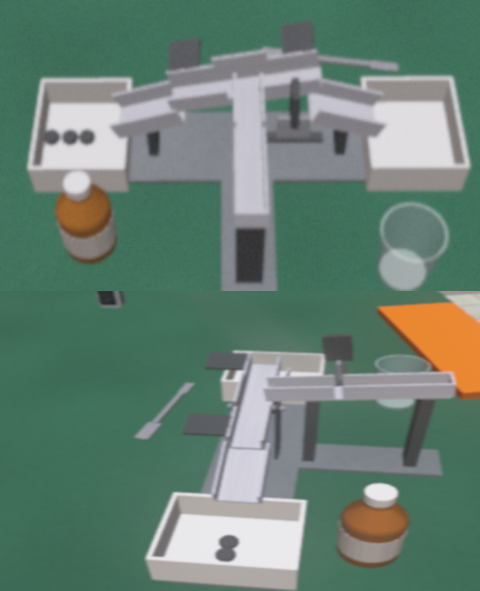

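All three balls are in the right tray ((52–88,137) in the scene crop). The left tray is empty, the gate is still tipped right, and the fin has moved 42 mm to its stop.

```bash
python3 -c "
from workcell import env
print(env.sign_off())"
```

```text
the job is handed in; nothing more can be done
None
```

The job is done and handed in: the gate is tipped right, the shutter is pushed left to its stop, all three balls are in the right-hand tray, the left tray is empty, and the bottle, beaker and spatula were not touched.

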